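# Take the vial tote out of the dispensary drawer and hold it up level

## Robot

A 6-joint arm with a two-finger parallel gripper is mounted at the origin on the work surface. World frame = base frame: x ahead of the robot, y to its left, z up, the work surface at z = 0. Lengths are in m, angles in rad, forces in N, time in s.
With the tool pointing down it reaches from about 0.425 to 0.95 m from the base axis. Payload 3.5 kg.
Tool frame: the origin (TCP) lies midway between the tips of the shut fingers; the grasp point (between the pads) lies 19 mm behind it; x points along the fingers, y is the direction in which the jaws open and shut, and the axes are right-handed (so a half turn about x gives the same grasp; the last joint's range is limited). The gripper opens to 85 mm and grips with 20 to 120 N. Pads are 22 mm wide; open, the fingers measure 114 mm over their backs; the gripper's body (76 mm by 85 mm) begins 54 mm behind the grasp point. The pads swing forward as they close: fully open they stand 13 mm farther back than shut.
Start: joints at [-1.28, 0.286, 1.577, -0, 1.279, -0.15], TCP at [0.288, -0.61, 0.231] pointing down, gripper open.
Joint ranges: [-2.77, 2.77], [-0.9, 2.22], [0.21, 2.48], [-1.53, 4.67], [0.24, 2.81], [-2.84, 2.84]. Speed limits (rad/s): [2.79, 2.79, 3.14, 3.14, 3.14, 3.14].

## Interface

Orientations are given as a unit quaternion [x, y, z, w].
In Python, from plant import sensors, optics, ctrl gives the robot as it stands.
- The arm moves only by the tool arm_command, never from a script. Its argument "increments" is a list that holds one entry, the list of rows, each a list of 4 numbers: the shift along the tool's x, y, z in cm, then the turn about the tool's x in rad. A call has 1 to 20 rows; each row shifts and turns the commanded pose from where the row before left it, along the tool's axes as they then stand; what a row does not reach is not made up. A row lasts 1/8 s, in which the tool goes at most 62.5 mm and 10.7 degrees, less where a joint would pass 70% of its speed; a pose out of reach is approached as far as the arm can. A call with a gripper value outside its range is refused whole. "grip" is the finger opening in cm, from 0 to 8.54, set as the call begins (left out, the last holds). The fingers move at their own pace and stop on an object; "grip_force" is the grip in N (left out, the last holds). Time passes only in rows, so rows that do not move let the fingers close. It gives the time, the measured TCP pose, the force and the opening at its end, in the units of the state.
- sensors.get_state(): the state, without advancing time (a new reading comes with each control period).
- optics.read_camera(name): name is "scene" or "top"; returns the picture (480x640x3 uint8, blue, green, red); there is no depth.
- optics.camera_model(name): a dict with "camera_matrix" (3x3 intrinsics, pixels), "world_from_camera" (4x4, takes a point from camera to world coordinates). Camera axes: x right, y up, looking along -z (the intrinsics and any distortion apply to the point x, -y, -z); pixel columns grow to the right and rows downward; lengths in m; the calibration is good to about 2 mm. A picture is of the moment at which its call begins. camera_model takes no time and is no camera call.
- ctrl.sign_off(): hands the job in, once; it reports no verdict.
Trained networks look in the newest picture that a camera, given by its name, has taken for a name from the list of things; names that differ only in an ending like _2 or _b are one class to them, and where a whole thing is asked for, a point or a joint stands for the part that bears it (a point fixed in the world has none). Each returns a list of dicts, best first, with "conf" (0 to 1); they miss things now and then, are a little off and sometimes report something else, mostly with a low value. They report only what shows in the picture. A call takes as long as a camera call.
- optics.boxes_of(camera, query): "at" ([row, column] in pixels, amid what is visible of it).
- optics.place_of(camera, query): "at" ([row, column] in pixels: a listed point, or the origin of a listed thing).
The state is a dict: "time": time; "qpos": joint angles; "dq": joint speeds; "joint_efforts": joint torques, N m; "eef_pos": TCP position; "tcp_rot": TCP orientation; "contact_force": force on the tool from outside, world axes, zero at the start; "wrist_torque": the same for the moment, N m; "opening": opening from 0.0 (shut) to 1.0 (fully open).
Only numpy, scipy, OpenCV 4.12 (cv2) and the standard library are available. Lean on these libraries where they do the work, as an engineer would, in place of code of your own. Each camera call takes 0.05 s, during which the arm holds its last target.

## Task

Pull the drawer of the low drawer unit fully open by its handle and leave it open, then take the little carrying tote with the four vials by its top bar and lift it straight out, upright, until its underside is at least 3 cm higher than the top of the drawer unit. Hold it there still and level for about three seconds, and finish while still holding it in the air: do not put it down or let go. All four vials must stay standing in the tote; leave the carton in the drawer and the box and bottle on the bench where they are.

Things in the scene. Friction and masses are not known exactly. Their poses are not given: they have to be found in the camera images.
- drawer (a joint): How far the drawer is out, m: 0 shut, 0.20 at its stop; starts ajar, 0.025 to 0.040. Fully open = within 20 mm of the stop: only then is the tote clear of the roof. About 2 N friction; stays where left. Inside 370 wide, 255 long (unit's y, x), walls 6 thick to 98 above the bench, floor 19 above the bench; front panel 15 thick, up to 114 above the bench.
- drawer_handle (a point): Middle of the drawer's handle: a level steel bar, 12 diameter, 132 long along the unit's y, 45 out from the drawer front (39 clear behind the bar), 95 above the bench and 30 below the unit's top. Posts join it to the front 52 either side of the middle. Moves with the drawer; axes as the unit's.
- tote_center (a point): Loose grey plastic tote in the drawer's left or right half, under the roof until the drawer is open. Tray 80 (own x) x 130 (y), walls 26 high, under a carrying bar 12 thick (x), 22 high, 122 long (y). Point on its middle line, 42 above its underside (half its height); bar's middle is 31 above it. z up. Tote's middle is 70 to 97 behind the front panel. 0.3 to 0.5 kg with vials.
- vial0_center (a point): Small amber glass vial with white cap, 28 diameter, 40 high, standing loose in a corner pocket of the tote (pocket floor 4 above the tote's underside). Point at its centre, half-way up. Its top lies 18 below the carrying bar's lower edge.
- vial1_center (a point): Small amber glass vial with white cap, 28 diameter, 40 high, standing loose in a corner pocket of the tote (pocket floor 4 above the tote's underside). Point at its centre, half-way up. Its top lies 18 below the carrying bar's lower edge.
- vial2_center (a point): Small amber glass vial with white cap, 28 diameter, 40 high, standing loose in a corner pocket of the tote (pocket floor 4 above the tote's underside). Point at its centre, half-way up. Its top lies 18 below the carrying bar's lower edge.
- vial3_center (a point): Small amber glass vial with white cap, 28 diameter, 40 high, standing loose in a corner pocket of the tote (pocket floor 4 above the tote's underside). Point at its centre, half-way up. Its top lies 18 below the carrying bar's lower edge.
- carton_center (a point): Paper carton 50 x 90 (own y) x 55 high lying loose in the other half of the drawer. Point at its centre, half-way up. To be left in the drawer.
- bench_box_center (a point): Paper carton 70 x 120 (own y) x 50 high on the bench to the left. Point at its centre, half-way up. Bystander.
- pill_bottle_center (a point): White plastic bottle 64 diameter, 100 high, on the bench to the right. Point at its centre, half-way up. Bystander.
- unit_front (a point): Fixed low grey drawer unit, 300 deep (x) x 400 wide (y) x 125 high, one white-fronted drawer facing its own -x, to the robot. Point: middle of its roof's front edge, on the top face. Axes: x into the unit (the drawer slides out along -x), z up. Shut, the drawer front's outer face is 15 before this point; the roof behind covers the shut drawer. Leaflets 24 high fixed at the top's back left.

How it is judged:
By the outcome, as a careful person would: the job done as asked, in the order asked, and still so for the second after the job is handed in, while the arm keeps its last pose, push and grip.
It also fails if it takes over 64 s, if anything falls off the work surface, if the arm or the gripper's body presses on something with over 40 N, if the wrist force passes 120 N, or if a joint passes its speed limit or range.

## Working session

There is one attempt and no reset: what is moved stays moved. The work goes in short steps, Python scripts to look and compute and a tool call to move; the robot and the scene stay as the last step left them, time stands still between calls to the robot, and variables do not carry over. Pictures are saved under pics/ and viewed, and the job is handed in when it is done.

Besides the shell and the picture viewer there is one more tool, called after ">>>" as a command line: name --argument value ..., lists and objects as JSON in quotes. arm_command: Moves the arm, as the interface text tells. Its arguments: {"type":"object","properties":{"increments":{"type":"array","items":{"type":"array","items":{"type":"array","items":{"type":"number"}}}},"grip":{"type":"number"},"grip_force":{"type":"number"}},"required":["increments"]}

```bash
mkdir -p pics; ls; python3 - <<'E'
from plant import sensors, optics, ctrl
import cv2,json
s=sensors.get_state();print(s)
for c in("scene","top"):
    im=optics.read_camera(c);cv2.imwrite(f"pics/{c}0.png",im);m=optics.camera_model(c);print(c,m)
    for q in["unit_front","drawer_handle","tote_center","vial0_center","carton_center","bench_box_center","pill_bottle_center"]:
        print(q,[( [round(float(v)) for v in d["at"]],round(float(d["conf"]),2)) for d in optics.place_of(c,q)][:5])
E
```

```text
pics
{'time': 0.0, 'qpos': array([-1.27998082e+00,  2.87219844e-01,  1.57816866e+00,  1.50348407e-05,
        1.27859195e+00, -1.50000991e-01]), 'dq': array([ 0.00098683,  0.00082687, -0.00012405, -0.00146962,  0.00035612,
       -0.00114873]), 'joint_efforts': array([-9.18662372e-04, -4.05987597e+01, -2.92629254e+01, -1.30563885e-04,
        5.79758649e-03, -6.18577488e-06]), 'eef_pos': array([ 0.28784824, -0.60982743,  0.22991556]), 'tcp_rot': array([-0.68994618, -0.15543422,  0.69005481, -0.15374926]), 'contact_force': array([-0.14675289, -1.55607801, -0.6128644 ]), 'wrist_torque': array([0.00456162, 0.02865462, 0.04713158]), 'opening': 0.9960050914408088}
scene {'camera_matrix': array([[461.59486261,   0.        , 317.95174244],
       [  0.        , 461.59486261, 239.02338881],
       [  0.        ,   0.        ,   1.        ]]), 'world_from_camera': array([[-0.72512983, -0.4534599 ,  0.51822856,  1.19509771],
       [ 0.68857107, -0.4692562 ,  0.55287295,  0.60716245],
       [-0.00752374,  0.75774186,  0.65251104,  0.79405895],
       [ 0.        ,  0.        ,  0.        ,  1
[... 256 characters left out ...]
      , 311.94572526],
       [  0.        , 437.79154238, 242.87331255],
       [  0.        ,   0.        ,   1.        ]]), 'world_from_camera': array([[ 1.57952078e-02,  9.77358940e-01, -2.10997663e-01,
         3.59352967e-01],
       [-9.99874784e-01,  1.56427423e-02, -2.39176074e-03,
         5.86105229e-03],
       [ 9.62973324e-04,  2.11009021e-01,  9.77483640e-01,
         1.40798206e+00],
       [ 0.00000000e+00,  0.00000000e+00,  0.00000000e+00,
         1.00000000e+00]])}
unit_front [([225, 294], 0.89)]
drawer_handle [([257, 298], 0.91)]
tote_center []
vial0_center [([220, 332], 0.43)]
carton_center []
bench_box_center [([272, 156], 0.84)]
pill_bottle_center [([291, 460], 0.92)]
```

View pics/top0.png

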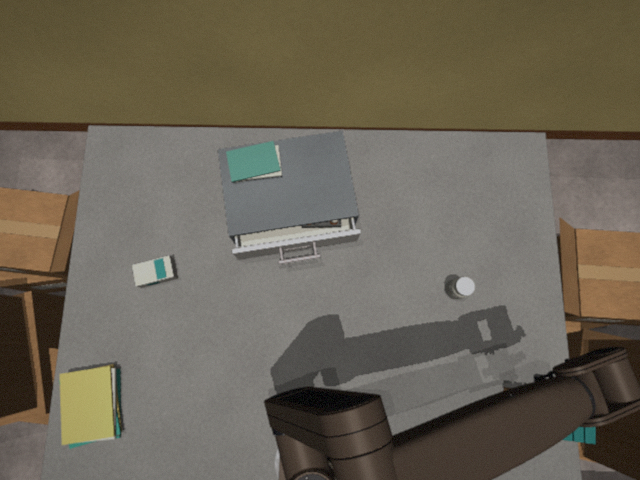

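View pics/scene0.png

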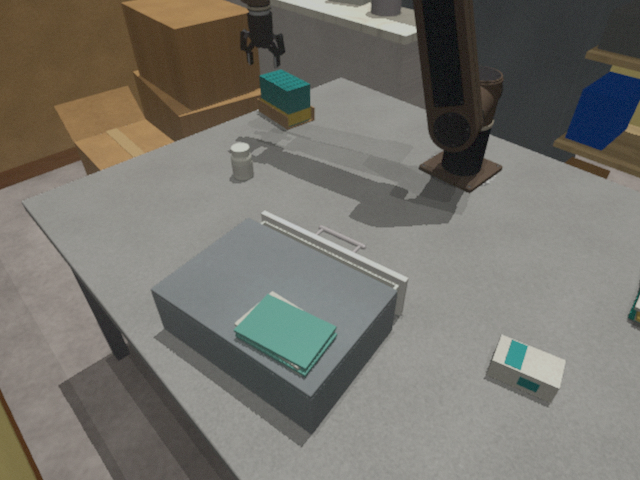

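```bash
cat > h.py <<'E'
import numpy as np
from plant import sensors, optics, ctrl
from scipy.spatial.transform import Rotation as R
def ray(c,row,col,z):
    m=optics.camera_model(c);K=m["camera_matrix"];T=m["world_from_camera"]
    d=np.array([(col-K[0,2])/K[0,0],-(row-K[1,2])/K[1,1],-1.]);d=T[:3,:3]@d;o=T[:3,3]
    return o+d*(z-o[2])/d[2]
def proj(c,p):
    m=optics.camera_model(c);K=m["camera_matrix"];T=m["world_from_camera"]
    q=T[:3,:3].T@(np.asarray(p)-T[:3,3]);q=q*[1,-1,-1]
    u=K@(q/q[2]);return u[1],u[0]
E
python3 - <<'E'
from h import *
import cv2
np.set_printoptions(precision=4,suppress=True)
for c,u,hd in(("top",(225,294),(257,298)),("scene",(248,314),(235,342))):
    print(c,ray(c,*u,.125),ray(c,*hd,.095))
im=optics.read_camera("top");cv2.imwrite("pics/topcrop.png",cv2.resize(im[120:280,210:370],None,fx=3.7,fy=3.7,interpolation=cv2.INTER_CUBIC))
im=optics.read_camera("scene");cv2.imwrite("pics/sccrop.png",cv2.resize(im[200:320,240:420],None,fx=4.4,fy=4.4,interpolation=cv2.INTER_CUBIC))
E
```

```text
top [0.6907 0.0641 0.125 ] [0.5981 0.0509 0.095 ]
scene [0.6905 0.056  0.125 ] [0.5894 0.0435 0.095 ]
```

View pics/topcrop.png

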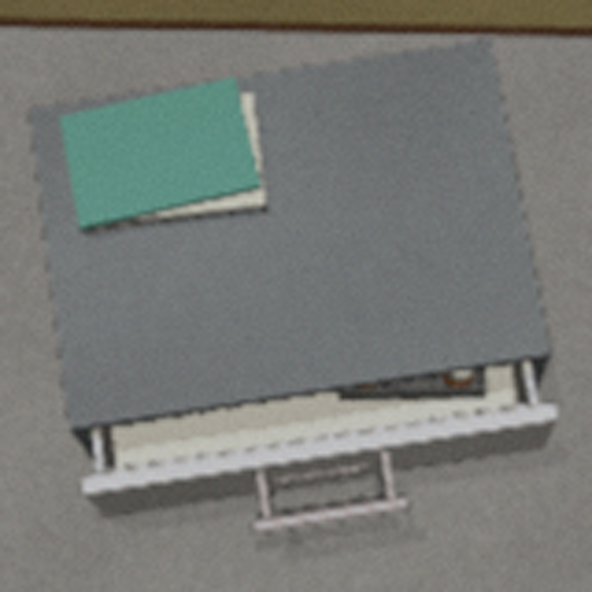

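View pics/sccrop.png

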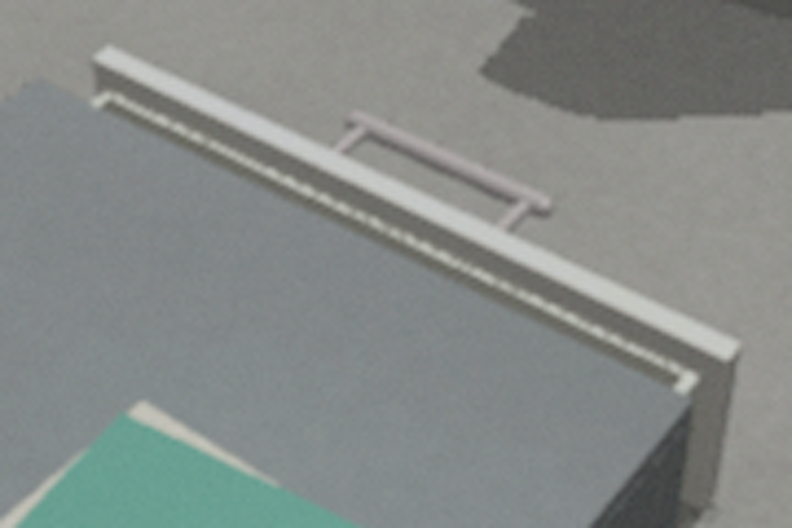

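```bash
cat > fit.py <<'E'
from h import *
from scipy.optimize import least_squares
T=lambda x,y:("top",120+y/3.7-.4,210+x/3.7-.4)
S=lambda x,y:("scene",200+y/4.4-.4,240+x/4.4-.4)
obs=[(T(75,428),(0,.2,.125),0),(T(552,352),(0,-.2,.125),0),(T(30,110),(.3,.2,.125),0),(T(493,42),(.3,-.2,.125),0),
(S(40,82),(0,-.2,.125),0),(S(692,395),(0,.2,.125),0),
(T(255,525),(-.06,.066,.095),1),(T(407,503),(-.06,-.066,.095),1),(S(350,117),(-.06,-.066,.095),1),(S(549,207),(-.06,.066,.095),1)]
def P(v,l,e):
    x,y,a,d=v;l=np.array(l,float);l[0]-=d*e
    return np.array([x+np.cos(a)*l[0]-np.sin(a)*l[1],y+np.sin(a)*l[0]+np.cos(a)*l[1],l[2]])
f=lambda v:np.concatenate([np.array(proj(o[0],P(v,l,e)))-o[1:] for o,l,e in obs])
if __name__=="__main__":
    r=least_squares(f,[.69,.06,.1,.03],x_scale=[.01,.01,.05,.01],loss="soft_l1")
    print(r.x,f(r.x).reshape(-1,2).round(1))
    print(P(r.x,(-.06,0,.095),1))
E
python3 fit.py
```

```text
[0.68958154 0.06229502 0.17375036 0.03734532] [[ 0.2 -1. ]
 [ 0.6  0.9]
 [-5.4 -0.1]
 [-5.4 -0.1]
 [-2.4 -0.3]
 [-0.2  0.9]
 [ 0.3 -0.2]
 [-0.5  1.5]
 [-0.5 -0.5]
 [ 0.6  1. ]]
[0.59370192 0.04546621 0.095     ]
```

```bash
cat > mv.py <<'E'
from h import *
import sys
np.set_printoptions(precision=4,suppress=True)
def rel(p,jaw=None):
    s=sensors.get_state();M=R.from_quat(s["tcp_rot"]).as_matrix()
    print("t",s["time"],"tcp",s["eef_pos"],"q",s["qpos"],"F",s["contact_force"],"op",s["opening"])
    print("M",M.tolist())
    print("tool shift cm",100*M.T@(np.array(p)-s["eef_pos"]))
    if jaw is not None:
        for k in(0,np.pi):
            a=jaw+k;d=M.T@np.array([np.cos(a),np.sin(a),0]);t=np.arctan2(d[2],d[1]);print("turn about x",t)
E
python3 - <<'E'
from mv import *
rel([.5937,.0455,.2],.173)
E
```

```text
t 0.9 tcp [ 0.288  -0.6104  0.2314] q [-1.28    0.2862  1.5767 -0.      1.2786 -0.15  ] F [ 0.158   0.5252 -0.3226] op 0.9962350020018463
M [[7.458918576605522e-07, 0.4266800646021718, -0.9044026329409542], [-2.8158794816907085e-05, -0.9044026325736856, -0.4266800644521249], [-0.9999999996032631, 2.5785145358753203e-05, 1.1340209831893489e-05]]
tool shift cm [  3.135  -46.2816 -55.633 ]
turn about x -1.3029776022031627
turn about x 1.8386150513866304
```

>>> arm_command --increments '[[[0.2,-3.3,-4.0,0],[0.2,-3.3,-4.0,0],[0.2,-3.3,-4.0,0],[0.2,-3.3,-4.0,0],[0.2,-3.3,-4.0,0],[0.2,-3.3,-4.0,0],[0.2,-3.3,-4.0,0],[0.2,-3.3,-4.0,0],[0.2,-3.3,-4.0,0],[0.2,-3.3,-4.0,0],[0.2,-3.3,-4.0,0],[0.2,-3.3,-4.0,0],[0.2,-3.3,-3.8,0],[0.2,-3.3,-3.8,0]]]' --grip 4.0 --grip_force 60

```text
time: 2.65
eef_pos: [0.5944, 0.0462, 0.2036]
tcp_rot: [0.69, 0.155, -0.69, 0.155]
contact_force: [0.7, -0.5, 0.6]
opening: 0.465
```

>>> arm_command --increments '[[[0,0,0,-0.163],[0,0,0,-0.163],[0,0,0,-0.163],[0,0,0,-0.163],[0,0,0,-0.163],[0,0,0,-0.163],[0,0,0,-0.163],[0,0,0,-0.162],[0,0,0,0]]]'

```text
time: 3.78
eef_pos: [0.5938, 0.0446, 0.2034]
tcp_rot: [0.455, 0.541, -0.455, 0.541]
contact_force: [-0.1, 0.5, 1.4]
opening: 0.471
```

```bash
python3 - <<'E'
from mv import *
rel([.5937,.0455,.077],.173)
import cv2
im=optics.read_camera("top");cv2.imwrite("pics/t1.png",cv2.resize(im[120:360,180:420],None,fx=2.4,fy=2.4))
im=optics.read_camera("scene");cv2.imwrite("pics/s1.png",im)
E
```

```text
t 3.775 tcp [0.5938 0.0446 0.2034] q [-0.0953  0.1371  1.804   0.      1.2003 -0.2664] F [-0.0732  0.4507  1.3815] op 0.4705887698097019
M [[0.00019375586941472456, 0.985393570803629, 0.17029231655461424], [-1.1320313168916574e-05, 0.17029232190154325, -0.9853935888634714], [-0.9999999811652569, 0.0001889980291722715, 4.415010070085712e-05]]
tool shift cm [12.6448  0.0049 -0.0899]
turn about x -0.001873688793886864
turn about x 3.1397189647959065
```

View pics/s1.png

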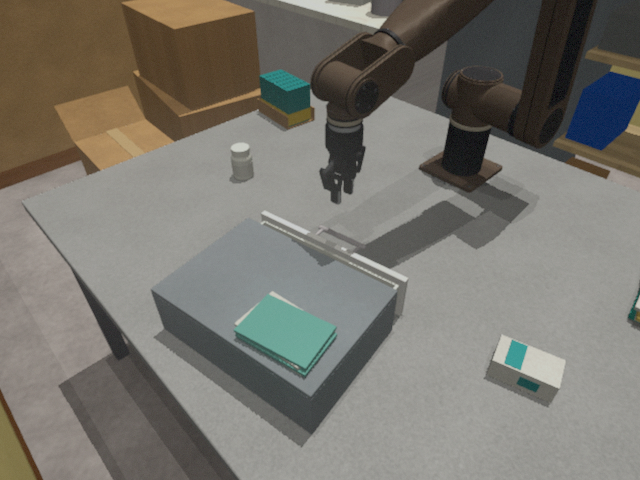

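The gripper hangs open above the handle, with its tips near row 195, column 340. The drawer is unmoved, so I'm descending.

>>> arm_command --increments '[[[3,0,0,0],[3,0,0,0],[2,0,0,0],[1,0,0,0],[1,0,0,0],[1,0,0,0],[1,0,0,0],[0.6,0,0,0],[0,0,0,0]]]'

```text
time: 5.0
eef_pos: [0.5934, 0.0447, 0.0767]
tcp_rot: [0.455, 0.542, -0.455, 0.541]
contact_force: [-0.1, 0.1, -0.1]
opening: 0.469
```

```bash
python3 - <<'E'
from mv import *
rel([.5937,.0455,.077],.173)
import cv2
im=optics.read_camera("top");cv2.imwrite("pics/t2.png",cv2.resize(im[180:330,220:370],None,fx=4,fy=4))
im=optics.read_camera("scene");cv2.imwrite("pics/s2.png",cv2.resize(im[150:300,240:440],None,fx=4,fy=4))
E
```

```text
t 5.0 tcp [0.5934 0.0447 0.0767] q [-0.0953  0.2863  1.8823  0.      0.9741 -0.2683] F [-0.1312  0.1097 -0.1256] op 0.4693518811998401
M [[-0.00109566278851142, 0.9850720539854103, 0.1721390367697545], [0.00010536087443041575, 0.17213925285571216, -0.985072619924726], [-0.9999993942108866, -0.001061170694195257, -0.0002923946267810451]]
tool shift cm [-0.0279  0.0449 -0.0773]
turn about x 7.172221813209007e-07
turn about x -3.141591936367612
```

View pics/s2.png

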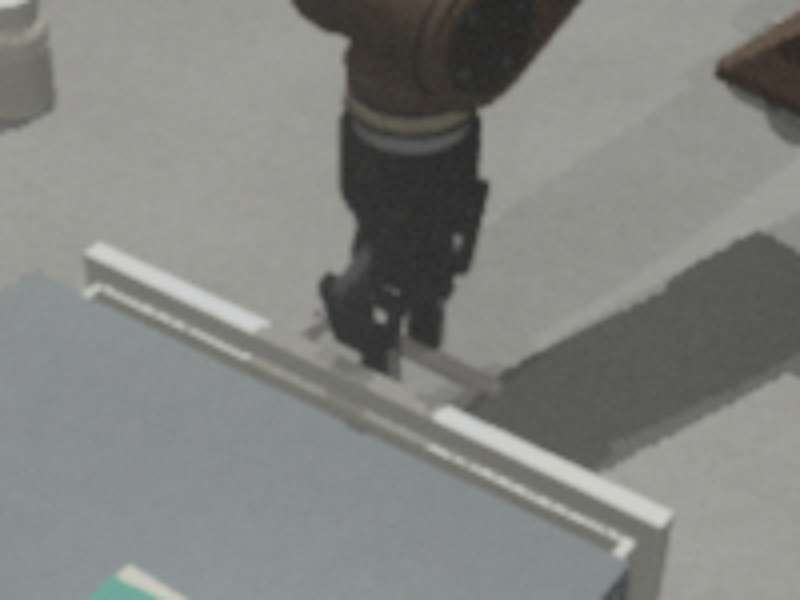

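The fingers straddle the bar, one behind it and one in front, near (380, 350) in the crop, with no contact force. Closing now.

>>> arm_command --increments '[[[0,0,0,0],[0,0,0,0],[0,0,0,0],[0,0,0,0],[0,0,0,0],[0,0,0,0]]]' --grip 0 --grip_force 60

```text
time: 5.85
eef_pos: [0.5943, 0.0446, 0.078]
tcp_rot: [0.455, 0.541, -0.455, 0.542]
contact_force: [1.3, 0.7, 3.7]
opening: 0.118
```

>>> arm_command --increments '[[[0,-0.5,0,0],[0,-1,0,0],[0,-1,0,0],[0,-1,0,0],[0,-1,0,0],[0,-1,0,0],[0,-0.5,0,0],[0,0,0,0]]]'

```text
time: 6.85
eef_pos: [0.5335, 0.0338, 0.0779]
tcp_rot: [0.454, 0.542, -0.455, 0.541]
contact_force: [-0.3, -0.1, 7.9]
opening: 0.117
```

>>> arm_command --increments '[[[0,-1,0,0],[0,-1,0,0],[0,-1,0,0],[0,-1,0,0],[0,-1,0,0],[0,-1,0,0],[0,-1,0,0],[0,-0.6,0,0],[0,-0.4,0,0],[0,0,0,0]]]'

```text
time: 8.1
eef_pos: [0.4551, 0.0198, 0.0779]
tcp_rot: [0.454, 0.541, -0.455, 0.542]
contact_force: [0.3, -0.9, 8.3]
opening: 0.116
```

```bash
python3 - <<'E'
from mv import *
rel([.5937,.0455,.077],.173)
import cv2
im=optics.read_camera("top");cv2.imwrite("pics/t3.png",im)
im=optics.read_camera("scene");cv2.imwrite("pics/s3.png",im)
E
```

```text
t 8.1 tcp [0.4551 0.0198 0.0779] q [-0.179  -0.0101  2.2156 -0.0021  0.936  -0.3513] F [ 0.3078 -0.9234  8.2686] op 0.1155532158316593
M [[-0.00019004155549873225, 0.9849883005979192, 0.1726210055857354], [-0.0016615678529954825, 0.17262045938927487, -0.9849870132100758], [-0.9999986015372608, -0.00047400997776941844, 0.0016038198352369415]]
tool shift cm [ 0.0857 14.0948 -0.1438]
turn about x 0.0004902278579328079
turn about x -3.1411024257318605
```

View pics/s3.png

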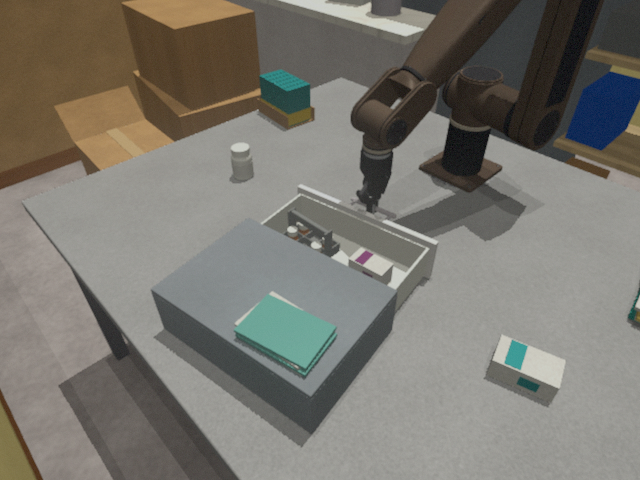

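The drawer is about 0.175 out and the tote is visible, its bar near row 228, column 313. I'll pull on gently to the stop.

>>> arm_command --increments '[[[0,-0.5,0,0],[0,-0.5,0,0],[0,-0.4,0,0],[0,-0.3,0,0],[0,0,0,0]]]'

```text
time: 8.82
eef_pos: [0.4387, 0.0168, 0.0779]
tcp_rot: [0.454, 0.541, -0.455, 0.542]
contact_force: [0.7, -2.4, 7.4]
opening: 0.117
```

>>> arm_command --increments '[[[0,-0.3,0,0],[0,-0.3,0,0],[0,0,0,0]]]'

```text
time: 9.2
eef_pos: [0.4357, 0.0163, 0.078]
tcp_rot: [0.457, 0.538, -0.453, 0.544]
contact_force: [10.8, 0.4, -1.4]
opening: 0.118
```

The arm met the stop: force is 10.8 N and total travel puts the drawer about 0.198 out. Releasing and going up.

>>> arm_command --increments '[[[0,0.2,0,0],[0,0,0,0],[0,0,0,0],[0,0,0,0],[0,0,0,0]]]' --grip 3.6

```text
time: 9.82
eef_pos: [0.4349, 0.0169, 0.0772]
tcp_rot: [0.455, 0.542, -0.455, 0.541]
contact_force: [0.6, 0.9, -0.5]
opening: 0.419
```

>>> arm_command --increments '[[[-1,0,0,0],[-1,0,0,0],[-2,0,0,0],[-4,0,0,0],[-4,0,0,0],[-4,0,0,0],[-4,0,0,0],[-2,0,0,0],[0,0,0,0]]]'

```text
time: 10.95
eef_pos: [0.4361, 0.0168, 0.3002]
tcp_rot: [0.456, 0.54, -0.454, 0.543]
contact_force: [0.3, 0.4, 0.3]
opening: 0.42
```

```bash
python3 - <<'E'
from mv import *
rel([.5937,.0455,.077],.173)
import cv2
for c in("top","scene"):
    im=optics.read_camera(c);cv2.imwrite(f"pics/{c}4.png",im)
    if c=="top": cv2.imwrite("pics/t4c.png",cv2.resize(im[160:310,210:370],None,fx=4,fy=4,interpolation=cv2.INTER_CUBIC))
    else: cv2.imwrite("pics/s4c.png",cv2.resize(im[170:320,240:440],None,fx=4,fy=4,interpolation=cv2.INTER_CUBIC))
    for q,z in[("tote_center",.061),("vial0_center",.043),("drawer_handle",.095),("carton_center",.0465)]:
        for d in optics.place_of(c,q)[:5]: print(c,q,np.round(d["at"]),round(d["conf"],2),ray(c,*d["at"],z))
E
```

```text
t 10.95 tcp [0.4361 0.0168 0.3002] q [-0.1949 -0.3186  2.0493 -0.      1.4053 -0.368 ] F [0.2805 0.4232 0.3177] op 0.4199814709049861
M [[0.005494894176281129, 0.9850361498065965, 0.17226023833777854], [-0.0011006070424058323, 0.17226869206228562, -0.9850493827211344], [-0.9999842972777773, 0.005223151285022598, 0.002030735956270069]]
tool shift cm [22.403  15.9075 -0.1604]
turn about x 0.00012411129505421968
turn about x -3.141468542294739
top tote_center [264. 331.] 0.56 [ 0.5844 -0.0503  0.061 ]
top vial0_center [265. 341.] 0.58 [ 0.5831 -0.0839  0.043 ]
top carton_center [270. 273.] 0.76 [0.5658 0.1304 0.0465]
scene tote_center [230. 314.] 0.78 [ 0.5957 -0.0474  0.061 ]
scene vial0_center [163. 241.] 0.54 [ 0.5212 -0.4552  0.043 ]
scene vial0_center [227. 307.] 0.39 [ 0.5852 -0.0839  0.043 ]
scene drawer_handle [200. 378.] 0.88 [0.4232 0.0124 0.095 ]
scene drawer_handle [251. 316.] 0.18 [0.6729 0.0423 0.095 ]
scene carton_center [264. 374.] 0.59 [0.5681 0.1287 0.0465]
```

View pics/t4c.png

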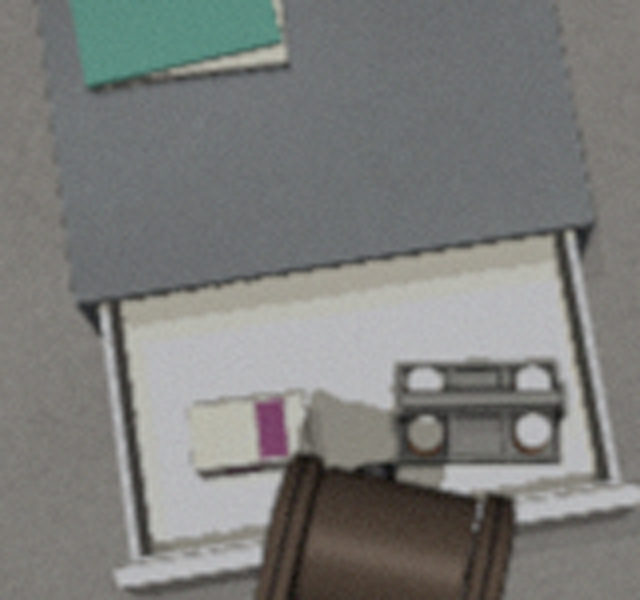

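View pics/s4c.png

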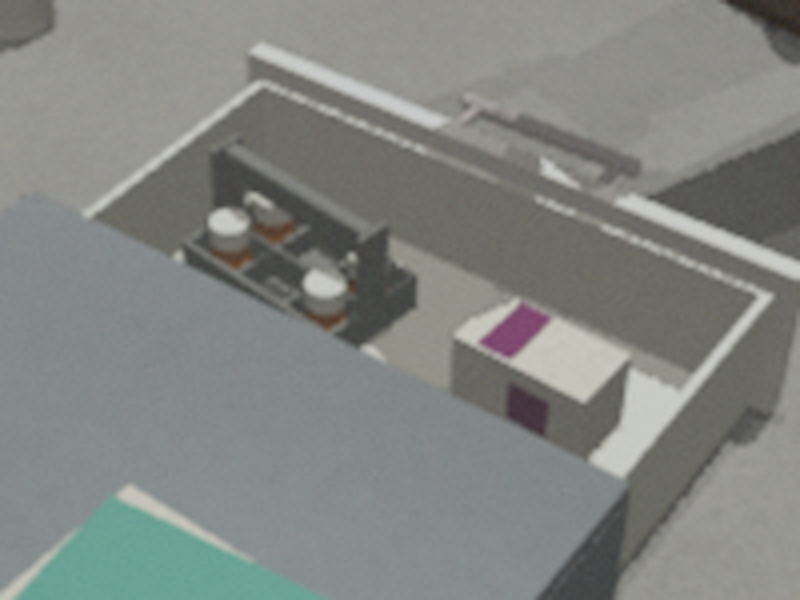

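```bash
python3 - <<'E'
from mv import *
t=lambda x,y:("top",160+y/4-.4,210+x/4-.4)
s=lambda x,y:("scene",170+y/4-.4,240+x/4-.4)
for n,a,b in(("top",t(397,396),t(562,402)),("scene",s(372,229),s(226,145))):
    A=ray(*a,.103);B=ray(*b,.103);d=A-B;print(n,A,B,(A+B)/2,"len",np.hypot(*d[:2]),"bar dir yaw",np.arctan2(d[1],d[0])-np.pi/2)
E
```

```text
top [0.5922 0.0177 0.103 ] [ 0.5896 -0.1072  0.103 ] [ 0.5909 -0.0448  0.103 ] len 0.12483294765531265 bar dir yaw -0.020928857176590432
scene [0.5909 0.0137 0.103 ] [ 0.5979 -0.1087  0.103 ] [ 0.5944 -0.0475  0.103 ] len 0.12265458491414602 bar dir yaw 0.05706532912271234
```

```bash
python3 - <<'E'
import cv2
im=cv2.imread("pics/top4.png");cv2.imwrite("pics/t4d.png",cv2.resize(im[240:285,300:360],None,fx=12,fy=12,interpolation=cv2.INTER_CUBIC))
im=cv2.imread("pics/scene4.png");cv2.imwrite("pics/s4d.png",cv2.resize(im[200:255,285:350],None,fx=10.5,fy=10.5,interpolation=cv2.INTER_CUBIC))
E
```

```text
(no output)
```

View pics/t4d.png

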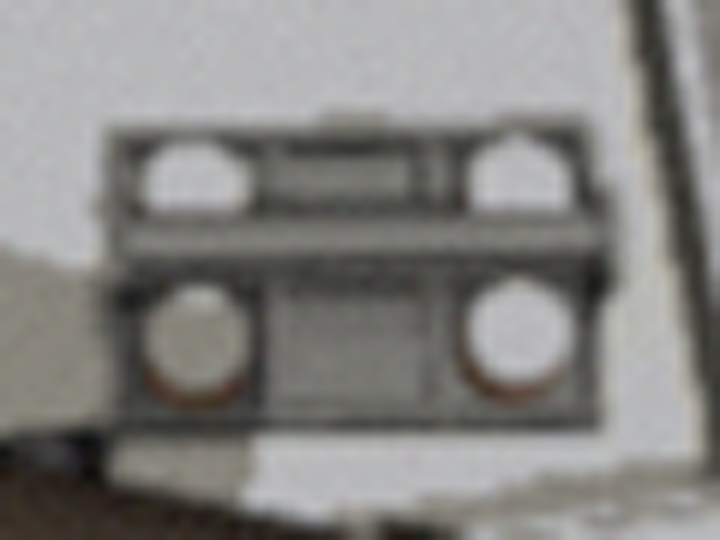

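View pics/s4d.png

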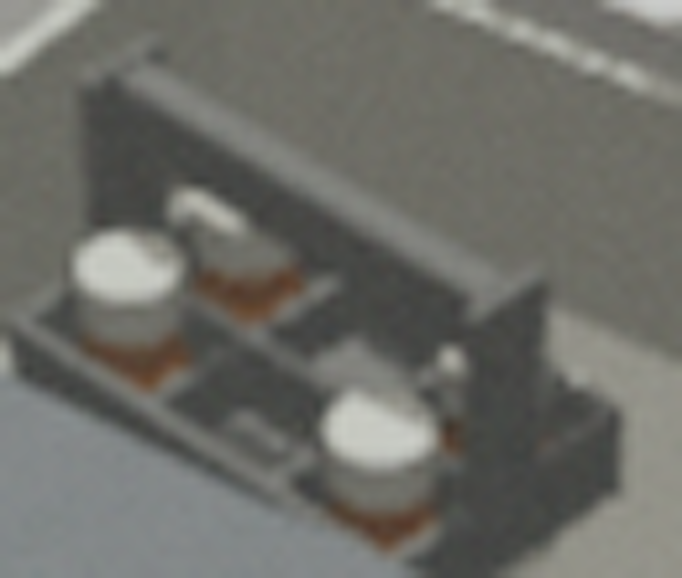

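```bash
python3 - <<'E'
from mv import *
t=lambda x,y:("top",240+y/12-.45,300+x/12-.45)
s=lambda x,y:("scene",200+y/10.5-.45,285+x/10.5-.45)
for n,z,a,b in(("top",.103,t(107,239),t(610,237)),("scene",.103,s(515,287),s(120,63)),("scene stripe",.103,s(490,290),s(140,83)),("topfront",.045,t(115,425),t(600,420)),("caps f",.063,t(200,340),t(520,334)),("back",.045,t(115,130),t(590,125)),("scene cap",.063,s(379,425),s(128,265))):
    A=ray(*a,z);B=ray(*b,z);d=A-B;print(n,(A+B)/2,"len",np.hypot(*d[:2]),"bar dir yaw",np.arctan2(d[1],d[0])-np.pi/2)
rel([.59,-.046,.3],.025)
E
```

```text
top [ 0.5908 -0.0446  0.103 ] len 0.1268077753882843 bar dir yaw 0.020000610598170043
scene [ 0.5933 -0.0472  0.103 ] len 0.1255931547412109 bar dir yaw 0.06365036420339543
scene stripe [ 0.5966 -0.0442  0.103 ] len 0.11302326190374015 bar dir yaw 0.04463465176367065
topfront [ 0.5522 -0.047   0.045 ] len 0.12676354550806732 bar dir yaw 0.026313282509959235
caps f [ 0.5719 -0.0468  0.063 ] len 0.08283644397508923 bar dir yaw 0.03489185057797539
back [ 0.6307 -0.0451  0.045 ] len 0.1256498957898154 bar dir yaw 0.02671536217255155
scene cap [ 0.6137 -0.0471  0.063 ] len 0.0842459934145389 bar dir yaw 0.03220145224352344
t 11.45 tcp [0.435  0.0169 0.2968] q [-0.195  -0.3154  2.053   0.      1.405  -0.368 ] F [ 0.1039  0.1741 -0.1282] op 0.41872698752307386
M [[-0.0010215515402208775, 0.985079982355294, 0.17209411609739628], [0.00022041960945057282, 0.17209442352348064, -0.98508043367398], [-0.9999994539236741, -0.000968377516402219, -0.0003929342684021453]]
tool shift cm [-0.3401 14.1865  8.8666]
turn about x 0.14795518741857155
turn about x -2.9936374661712213
```

>>> arm_command --increments '[[[0,2.4,1.5,0],[0,2.4,1.5,0],[0,2.4,1.5,0],[0,2.4,1.5,0],[0,2.4,1.5,0],[0,2.4,1.3,0],[0,0,0,0.072],[0,0,0,0.071],[0,0,0,0]]]' --grip 4.2

```text
time: 12.58
eef_pos: [0.5922, -0.0451, 0.2969]
tcp_rot: [0.492, 0.508, -0.492, 0.507]
contact_force: [-0.4, 0.2, 0.1]
opening: 0.492
```

```bash
python3 - <<'E'
from mv import *
rel([.592,-.0455,.0725],.03)
E
```

```text
t 12.575 tcp [ 0.5922 -0.0451  0.2969] q [-0.2467  0.0655  1.7093 -0.      1.3675 -0.2774] F [-0.4356  0.2021  0.1488] op 0.4924710214940622
M [[-0.000716014905684792, 0.9995269151590727, 0.030747897411742886], [0.00017663946378904116, 0.030748031230650202, -0.9995271518943041], [-0.9999997280605405, -0.0007102450472815658, -0.0001985719470180558]]
tool shift cm [22.44   -0.0037  0.0486]
turn about x 0.0007527452696001939
turn about x -3.1408399083201926
```

Aligned. I'll descend to just above the bar and look.

>>> arm_command --increments '[[[4,0,0,0],[4,0,0,0],[4,0,0,0],[3,0,0,0],[2,0,0,0],[1,0,0,0],[0,0,0,0]]]'

```text
time: 13.45
eef_pos: [0.5923, -0.045, 0.1173]
tcp_rot: [0.492, 0.508, -0.492, 0.507]
contact_force: [1.1, 0.4, -0.0]
opening: 0.496
```

```bash
python3 - <<'E'
from mv import *
rel([.592,-.0455,.0725],.03)
import cv2
im=optics.read_camera("scene");cv2.imwrite("pics/s5.png",cv2.resize(im[150:300,240:440],None,fx=4,fy=4,interpolation=cv2.INTER_CUBIC))
print(proj("scene",[.592,-.0455,.103]))
E
```

```text
t 13.45 tcp [ 0.5923 -0.045   0.1173] q [-0.2466  0.2289  1.8676  0.      1.0453 -0.2769] F [ 1.1202  0.4225 -0.0453] op 0.4956262919842456
M [[-0.0001600584705418462, 0.9995406197824181, 0.03030715734386563], [5.533642048233256e-05, 0.03030716653867302, -0.9995406307871022], [-0.9999999856595836, -0.00015830785500575706, -6.0161918748080634e-05]]
tool shift cm [ 4.4828 -0.0266  0.0485]
turn about x 0.00031179896167969395
turn about x -3.1412808546281132
(np.float64(215.99005674926758), np.float64(315.12668364110255))
```

View pics/s5.png

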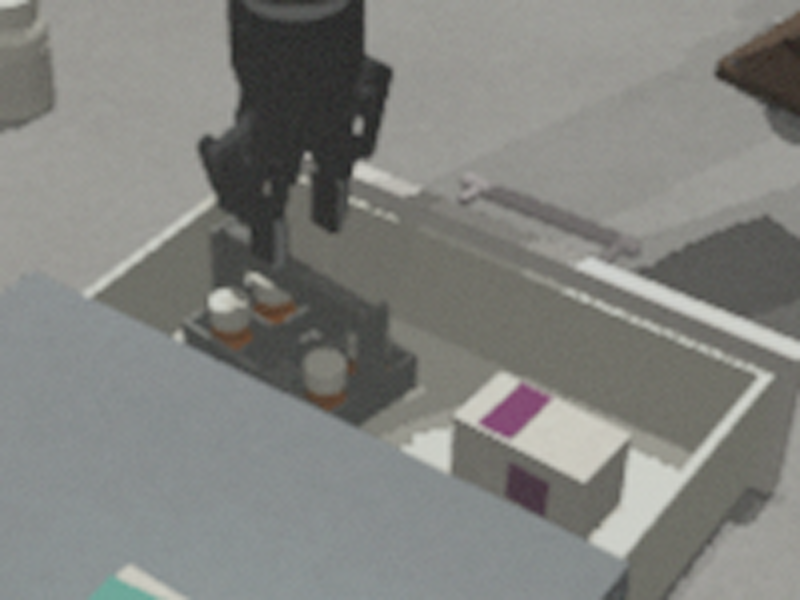

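The fingers, at about (268, 250) and (330, 215) in the crop, straddle the bar's middle at (300, 264). Continuing down and closing.

>>> arm_command --increments '[[[1,0,0,0],[1,0,0,0],[1,0,0,0],[0.9,0,0,0],[0.5,0,0,0],[0,0,0,0]]]'

```text
time: 14.25
eef_pos: [0.5918, -0.0449, 0.0727]
tcp_rot: [0.492, 0.508, -0.493, 0.507]
contact_force: [-0.4, 0.1, -0.1]
opening: 0.495
```

>>> arm_command --increments '[[[0,0,0,0],[0,0,0,0],[0,0,0,0]]]' --grip 2.4 --grip_force 60

```text
time: 14.62
eef_pos: [0.5924, -0.0451, 0.0737]
tcp_rot: [0.493, 0.507, -0.492, 0.508]
contact_force: [0.2, -0.1, 0.2]
opening: 0.28
```

>>> arm_command --increments '[[[0,0,0,0],[0,0,0,0],[0,0,0,0],[0,0,0,0],[0,0,0,0],[0,0,0,0]]]' --grip 0 --grip_force 60

```text
time: 15.38
eef_pos: [0.5925, -0.045, 0.0736]
tcp_rot: [0.493, 0.507, -0.492, 0.508]
contact_force: [3.0, 0.5, 0.3]
opening: 0.128
```

```bash
python3 - <<'E'
from mv import *
rel([.592,-.0455,.0725],.03)
import cv2
im=optics.read_camera("scene");cv2.imwrite("pics/s6.png",cv2.resize(im[150:300,240:440],None,fx=4,fy=4,interpolation=cv2.INTER_CUBIC))
E
```

```text
t 15.375 tcp [ 0.5925 -0.045   0.0736] q [-0.2465  0.2882  1.8868  0.0002  0.9656 -0.2766] F [2.9739 0.5008 0.3432] op 0.12844528671427602
M [[0.0010085283618596619, 0.9995508801298327, 0.029950307214122007], [-0.00011684971069036987, 0.029950440034774678, -0.9995513781131357], [-0.9999994846082114, 0.0010045762292300031, 0.00014700309938869838]]
tool shift cm [ 0.1055 -0.0536  0.0451]
turn about x -4.521300075816671e-05
turn about x 3.1415474405890356
```

View pics/s6.png

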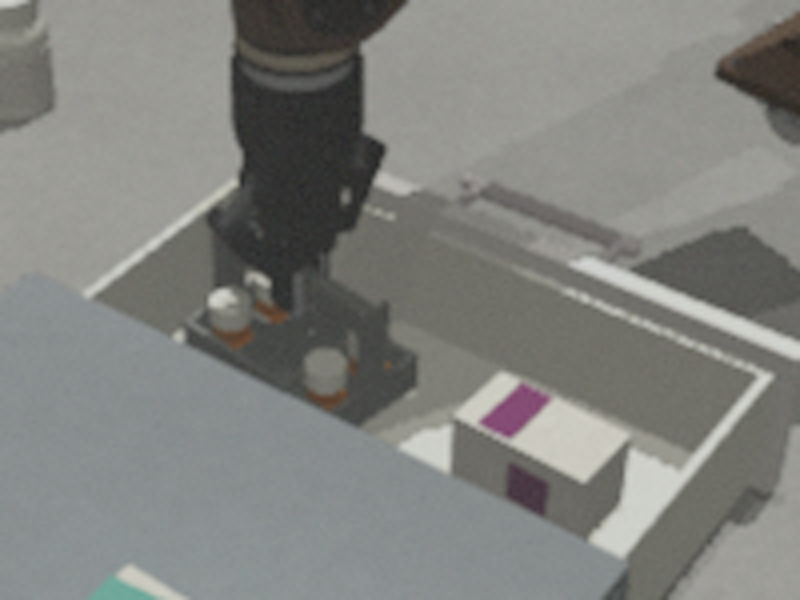

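Gripped on the bar, opening about 11 mm, with the vials standing. First a small lift.

>>> arm_command --increments '[[[-0.2,0,0,0],[-0.4,0,0,0],[-0.5,0,0,0],[-0.5,0,0,0],[-0.3,0,0,0],[-0.1,0,0,0],[0,0,0,0]]]'

```text
time: 16.3
eef_pos: [0.5921, -0.045, 0.0934]
tcp_rot: [0.492, 0.507, -0.492, 0.507]
contact_force: [0.4, -0.1, -3.6]
opening: 0.122
```

```bash
python3 - <<'E'
from mv import *
rel([.592,-.0455,.24],.03)
import cv2
print(sensors.get_state()["wrist_torque"])
im=optics.read_camera("scene");cv2.imwrite("pics/s7.png",cv2.resize(im[150:300,240:440],None,fx=4,fy=4,interpolation=cv2.INTER_CUBIC))
E
```

```text
t 16.3 tcp [ 0.5921 -0.045   0.0934] q [-0.2466  0.2601  1.8795 -0.      1.002  -0.2766] F [ 0.4231 -0.0658 -3.6324] op 0.12168947184394192
M [[1.9734614202682188e-05, 0.9995490915434005, 0.030026874717624608], [-3.152989747001733e-05, 0.03002687533049614, -0.9995490912225136], [-0.9999999993082054, 1.8778971410726708e-05, 3.210824917299071e-05]]
tool shift cm [-14.6616  -0.0149   0.0487]
turn about x 3.138866921972769e-05
turn about x -3.1415612649205733
[-0.0004  0.0279 -0.0292]
```

View pics/s7.png

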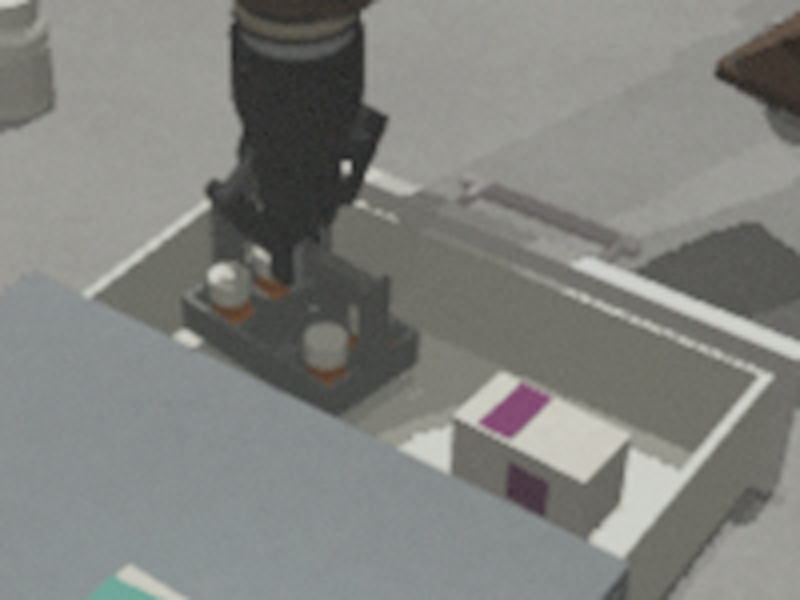

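The tote hangs level with a load of 3.6 N, and the vials are upright. Lifting on, smoothly.

>>> arm_command --increments '[[[-0.3,0,0,0],[-0.6,0,0,0],[-0.8,0,0,0],[-1,0,0,0],[-1,0,0,0],[-1,0,0,0],[-1,0,0,0],[-1,0,0,0],[-1,0,0,0],[-1,0,0,0],[-1,0,0,0],[-1,0,0,0],[-1,0,0,0],[-1,0,0,0],[-0.8,0,0,0],[-0.5,0,0,0],[-0.3,0,0,0],[-0.2,0,0,0],[0,0,0,0],[0,0,0,0]]]'

```text
time: 18.85
eef_pos: [0.592, -0.045, 0.238]
tcp_rot: [0.492, 0.508, -0.493, 0.507]
contact_force: [0.6, 0.2, -4.3]
opening: 0.131
```

```bash
python3 - <<'E'
from mv import *
rel([.592,-.0455,.24],.03)
import cv2
im=optics.read_camera("scene");cv2.imwrite("pics/s8.png",cv2.resize(im[120:320,220:450],None,fx=3,fy=3,interpolation=cv2.INTER_CUBIC))
im=optics.read_camera("top");cv2.imwrite("pics/t8.png",cv2.resize(im[120:320,130:400],None,fx=2.9,fy=2.9,interpolation=cv2.INTER_CUBIC))
E
```

```text
t 18.85 tcp [ 0.592 -0.045  0.238] q [-0.2466  0.1042  1.7755 -0.      1.2626 -0.2766] F [ 0.5771  0.1839 -4.2534] op 0.13090381863631756
M [[-0.0006541705122113939, 0.9995501259853439, 0.029985291454720397], [0.00015939510593215855, 0.029985401714459375, -0.9995503240343745], [-0.999999773327045, -0.0006490968387468099, -0.00017893896381437902]]
tool shift cm [-0.2043 -0.0001  0.0533]
turn about x -1.0212863590325092e-05
turn about x 3.141582440726203
```

View pics/s8.png

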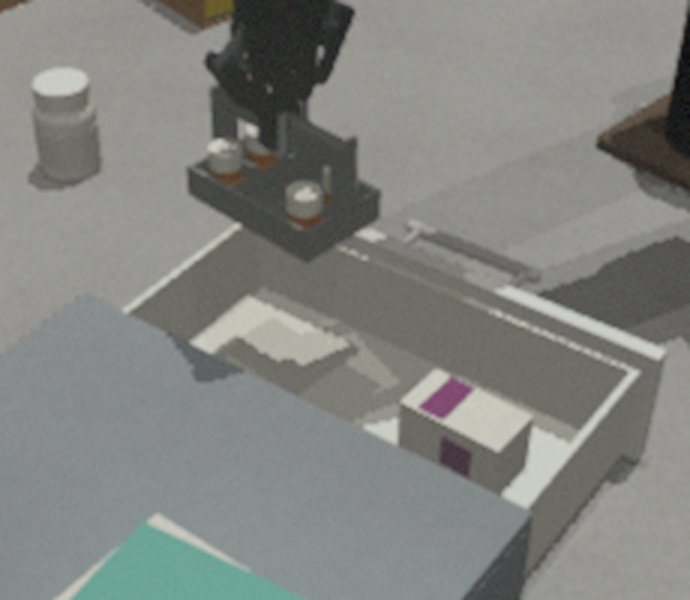

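View pics/t8.png

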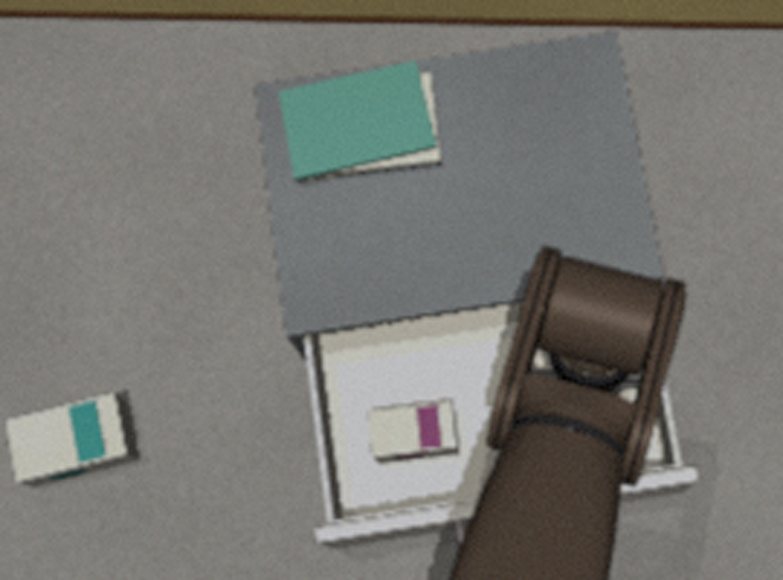

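The tote's underside is at about 0.183 m, 58 mm above the unit's roof. It's level with the vials standing, and the drawer is open with the carton inside. Holding still.

>>> arm_command --increments '[[[0,0,0,0],[0,0,0,0],[0,0,0,0],[0,0,0,0],[0,0,0,0],[0,0,0,0],[0,0,0,0],[0,0,0,0],[0,0,0,0],[0,0,0,0],[0,0,0,0],[0,0,0,0],[0,0,0,0],[0,0,0,0],[0,0,0,0],[0,0,0,0],[0,0,0,0],[0,0,0,0],[0,0,0,0],[0,0,0,0]]]'

```text
time: 21.45
eef_pos: [0.5922, -0.045, 0.2384]
tcp_rot: [0.492, 0.507, -0.492, 0.507]
contact_force: [-0.2, -0.3, -3.5]
opening: 0.128
```

>>> arm_command --increments '[[[0,0,0,0],[0,0,0,0],[0,0,0,0],[0,0,0,0],[0,0,0,0],[0,0,0,0],[0,0,0,0],[0,0,0,0],[0,0,0,0],[0,0,0,0],[0,0,0,0],[0,0,0,0]]]'

```text
time: 22.95
eef_pos: [0.5922, -0.045, 0.2383]
tcp_rot: [0.492, 0.507, -0.492, 0.507]
contact_force: [0.1, -0.1, -4.0]
opening: 0.127
```

```bash
python3 - <<'E'
from mv import *
rel([.592,-.0455,.24],.03)
import cv2
im=optics.read_camera("scene");cv2.imwrite("pics/s9.png",cv2.resize(im[120:240,260:400],None,fx=5,fy=5,interpolation=cv2.INTER_CUBIC))
for q,z in(("tote_center",.183+.042),("drawer_handle",.095)):
    for d in optics.place_of("scene",q)[:2]: print(q,d["at"],d["conf"],ray("scene",*d["at"],z))
print("exp tote",proj("scene",[.592,-.0455,.225]))
E
```

```text
t 22.95 tcp [ 0.5922 -0.045   0.2383] q [-0.2466  0.1039  1.7751  0.      1.2626 -0.2766] F [ 0.1415 -0.0857 -3.9909] op 0.12736435738337143
M [[3.995316207566768e-05, 0.9995505846172325, 0.029977111186601568], [1.4980938530251287e-05, 0.029977110608896462, -0.99955058532078], [-0.9999999990896582, 4.038429179814562e-05, -1.3776525507325221e-05]]
tool shift cm [-0.1679 -0.0187  0.0491]
turn about x -1.839728614540138e-05
turn about x 3.141574256303648
tote_center [174.9, 314.4] 0.57 [ 0.5964 -0.0411  0.225 ]
drawer_handle [203.3, 376.6] 0.64 [0.4365 0.0175 0.095 ]
exp tote (np.float64(173.38878690497654), np.float64(314.50584554862564))
```

View pics/s9.png

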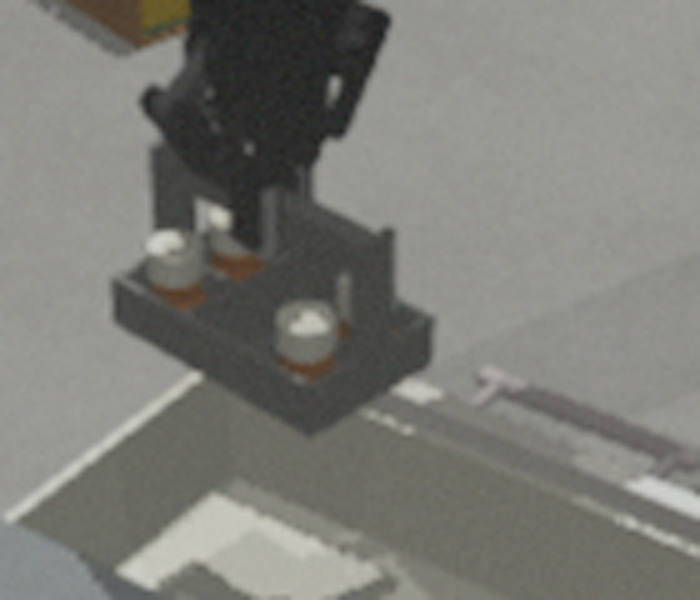

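The tote is held level. Three vials show clearly upright at (175, 265), (305, 335) and (235, 245), and the fourth is partly hidden behind the bar at (345, 300). The detected tote position matches the expected one to about 2 px. Handing in.

```bash
python3 -c "
from plant import ctrl
print(ctrl.sign_off())"
```

```text
the job is handed in; nothing more can be done
None
```

I pulled the drawer open by its handle to its stop (about 0.198 m out), then lifted the tote straight up by its top bar. I held it still for about 4 s and handed the job in at about 23 s, still holding it.

**Height and level:** from the arm's rise of about 165 mm, the tote's underside is at about 0.184 m, roughly 59 mm above the unit's top. The tool is vertical, and the load is steady at about 4 N. The last scene picture puts the tote within about 2 px of where it should be and the handle still at its open position.

**Vials:** three show clearly upright. The fourth is partly hidden behind the bar, and what shows of it looks upright.

**Other objects:** after the lift, the carton was in the drawer, and the bench box and bottle were where they started. The highest force I read was about 11 N, at the drawer stop.

**Disagreements:** the unit's back edge was about 5 px off my fitted model, and the two cameras differed by about 0.04 rad on the tote's angle. Neither affected the grasps.

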